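# Close up the dust extractor's filter lid

## Robot

A 6-joint arm with a two-finger parallel gripper is mounted at the origin on the work surface. World frame = base frame: x ahead of the robot, y to its left, z up, the work surface at z = 0. Lengths are in mm, angles in rad, forces in N, time in s.
With the tool pointing down it reaches from about 275 to 750 mm from the base axis. Payload 10.2 kg.
Tool frame: the origin (TCP) lies where the fingers leave the gripper's body, on its centre line; the fingertips stand 73 mm ahead of it and the grasp point (between the pads) lies 54 mm ahead of it; z points along the fingers, y is the line along which they close (so a half turn about z gives the same grasp; the last joint's range is limited). The gripper opens to 85 mm and grips with 20 to 120 N. Pads are 22 mm wide; open, the fingers measure 114 mm over their backs; the gripper's body (76 mm by 85 mm) begins 54 mm behind the grasp point. The pads swing forward as they close: fully open they stand 13 mm farther back than shut.
Start: joints at [-1.539, 0.313, 1.498, -0, 1.331, -0.223], TCP at [132.314, -508.06, 303.894] pointing down, gripper open.
Joint ranges: [-2.94, 2.94], [-0.97, 2.17], [0.19, 2.56], [-1.23, 4.37], [0.02, 3.11], [-2.88, 2.88]. Speed limits (rad/s): [2.39, 2.39, 3.01, 3.14, 3.14, 3.14].

## Interface

Orientations are given as a unit quaternion [w, x, y, z].
In Python, from rig import ctrl gives the robot as it stands.
- The arm moves only by the shell command python3 -m creep 'ROWS' [OPENING] [FORCE]. ROWS is JSON, a list that holds one entry, the list of rows, each a list of 6 numbers: the shift along the world's x, y, z in units of 25 mm (1.0 is 25 mm), then the turn, a rotation vector about the world's x, y, z in units of 5 degrees (1.0 is 5 degrees). In form: [[[x, y, z, ax, ay, az], ...]]. A call has 1 to 20 rows; each row is the pose to reach, as a shift and turn from the pose commanded when the call began; what a row does not reach only later rows make up. A row lasts 1/12 s, in which the tool goes at most 41.7 mm and 7.16 degrees, less where a joint would pass 70% of its speed; a pose out of reach is approached as far as the arm can. A call with a gripper value outside its range is refused whole. OPENING is the finger opening in mm, from 0 to 85.4, set as the call begins (- or left out, the last holds). The fingers move at their own pace and stop on an object; FORCE is the grip in N (left out, the last holds). Time passes only in rows, so rows that repeat a pose let the fingers close. It gives the time, the measured TCP pose, the force, the opening and the grip force at its end, in the units of the state.
- ctrl.sense(): the state, without advancing time (a new reading comes with each control period).
- ctrl.capture(name): name is "side" or "top"; returns a dict with "image" (420x560x3 uint8, red, green, blue), "fx", "fy", "cx", "cy" (pixels), "R" (3x3) and "t" (3): a world point X has camera coordinates R X + t. Camera axes: x right, y down, z forward; pixel columns grow to the right and rows downward; lengths in mm; the calibration is good to about 2 mm. A picture is of the moment at which its call begins. There is no depth.
- ctrl.finish_job(): hands the job in; it is judged then, once.
The state is a dict: "time_s": time; "joints": joint angles; "dq": joint speeds; "tau": joint torques, N m; "eef_pos": TCP position; "ee_rot": TCP orientation; "force": force on the tool from outside, world axes, zero at the start; "wrist_torque": the same for the moment, N m; "grip_width": opening from 0.0 (shut) to 1.0 (fully open); "grip_force": force on a finger pad.
Only numpy, scipy, OpenCV 4.12 (cv2) and the standard library are available. Lean on these libraries where they do the work, as an engineer would, in place of code of your own. Each camera call takes 0.05 s, during which the arm holds its last target. There are 200 camera calls.

## Task

The filter of the bench dust extractor has been changed. Press its hinged lid fully shut, then take the flat-blade T-handle driver from the rack and with it turn both captive screws of the lid clockwise to their stops, so that they are locked. Hang the driver back upright in the rack opening it came from, and leave the hex key and the things standing around where they are.

Things in the scene. Friction and masses are not known exactly. Their poses are not given: they have to be found in the camera images.
- extractor: grey plastic bench dust extractor, a fixed open box 200 deep (x) by 240 wide (y), its rim 94 mm above the table, hose inlet on its +y side. Origin: centre of its underside on the table; x points away from its front (the screws are at the front, the lid's hinge at the back), z up. It may stand left or right of the rack, turned up to 0.3 rad.
- lid (a joint): angle of the lid, rad: 0 = fully shut, growing as its front edge rises; starts half open (0.55 to 0.95). The stiff hinge keeps it where it is left; pushing it down at the front edge takes about 3 to 6 N. The lid is a plate 200 x 240 x 8 mm.
- lid_axis (a point): middle of the lid's hinge axis: in the extractor's frame x = +100 mm, z = 94 mm, the axis runs along the extractor's y. Axes as the extractor's.
- lid_edge (a point): middle of the lid's front edge, on its upper face, 200 mm from the hinge axis (and 8 mm above it with the lid shut). Moves with the lid; its axes are those of the extractor when the lid is shut.
- screw_left (a joint): turn of the left screw (as seen from the robot; at +y of the extractor), rad: 0 = open, slot front to back; grows clockwise as seen from above; 1.571 = at the stop, locked, slot parallel to the lid's front edge and pointing at the two small raised marks on the lid. Starts at 0 to 0.45. Turning takes about 0.08 N m; it stays where it is left.
- screw_right (a joint): the same for the right screw (at -y of the extractor).
- screw_left_slot (a point): centre of the left screw's slot, at the head's top face. The steel head is a disc 36 mm across, 10 mm high on the lid, 25 mm behind the front edge, 90 mm to the +y side; its slot, along this point's x axis, is 22 mm long (closed ends), 8 mm deep, 6 mm wide below and chamfered to 13 mm at its mouth. With the lid shut z is up and the head's top is 112 mm above the table.
- screw_right_slot (a point): the same for the right screw, 90 mm to the -y side.
- rack: fixed plywood T-handle rack, 100 deep (x) by 160 wide (y) by 90 mm high, open in front; its top board, 12 mm thick, has two openings 28 (x) by 16 (y) mm, at y = +35 and -35 mm. One holds the driver, the other the hex key, either way round. Origin: centre of its underside.
- driver: flat-blade driver, wooden T handle, 114 mm high, 120 g, hanging upright in the rack by its handle. Origin: on the shaft's axis at the handle's underside; z up. Crossbar along x: 84 x 20 x 22 mm (z 12 to 34), on a hub 40 x 20 x 12 mm (z 0 to 12). Round 10 mm shaft below; blade 18 mm wide along x, 3.5 mm thick, 20 mm long, its tip at z = -80 mm; fits the slots either way round.
- hex_key: the rack's other tool, to be left alone: T-handle key with a thin round steel crossbar of 12 mm and a plain 8 mm round shaft, 106 mm high, hanging in the other opening. Origin at the underside of its handle's collar.
- table_oak: bystander: miniature pale oak table 70 x 125 x 57 mm with plates stuck on, in front of the rack; origin under its centre
- jar: bystander: squat glass jar with a steel cap, 64 mm across, 60 mm high, in front of the extractor; origin under its centre
- glue: bystander: white glue bottle 42 mm across, 125 mm high, behind the rack; origin under its centre
- paint_tin: bystander: paint tin 100 mm across, 110 mm high, at the left; origin under its centre
- brush_box: bystander: open wooden box 200 x 100 x 70 mm, at the right; origin under its centre
Mind the look-alikes: they are no part of the job. Several things have the shape of the driver; the one meant has the colours described above.

How it is judged (in metres and radians):
On the way, in this order (a step that is already met when the one before it is completed fails the run):
1. the lid is pressed fully shut, both screws still open (value of joint lid below 0.03 rad and value of joint each of screw_left, screw_right below 1 rad), for 0.1 s.
2. one screw is turned to its locked position with the driver (value of joint lid below 0.03 rad and contact force between driver and extractor above 0.3 N and value of joint any of screw_left, screw_right above 1.4 rad).
3. the other screw is turned to its locked position with the driver (value of joint lid below 0.03 rad and contact force between driver and extractor above 0.3 N and value of joint each of screw_left, screw_right above 1.4 rad).
At the end, for the whole second after the job is handed in: The lid is shut (under 0.03 rad), both screws are locked (over 1.4 rad of the 1.571 to the stop), and the driver hangs at rest in the rack opening that it came from, upright within 0.1 rad and within 15 mm of where it hung at the start (value of joint lid below 0.03 rad and value of joint each of screw_left, screw_right above 1.4 rad and distance of driver from where it was at the start of the episode below 0.015 m and angle between driver's own z axis and vertical below 0.1 rad and linear speed of driver below 0.02 m/s); the robot touches nothing.
It fails at once if the oak table, jar, glue bottle, paint tin or brush box is knocked over or shifted by more than 30 mm (distance of any of table_oak, jar, glue, paint_tin, brush_box from where it was at the start of the episode above 0.03 m or angle between any of table_oak, jar, glue, paint_tin, brush_box's own z axis and vertical above 0.5 rad).
It fails at once if the hex key is knocked about or taken out of its opening (moved over 20 mm) (distance of hex_key from where it was at the start of the episode above 0.02 m).
It also fails if it takes over 72 s, if anything falls off the work surface, if the arm or the gripper's body presses on something with over 40 N, if the wrist force passes 120 N, or if a joint passes its speed limit or range.

## Working session

There is one attempt and no reset: what is moved stays moved. The work goes in short steps, Python scripts to look and compute and a shell command to move; the robot and the scene stay as the last step left them, time stands still between calls to the robot, and variables do not carry over. Pictures are saved under pics/ and viewed, at most 10 in all, crops included, and the job is handed in when it is done.

```bash
ls; mkdir -p pics
python3 - <<'E'
from rig import ctrl
import cv2
s=ctrl.sense();print(s)
for n in("side","top"):
    c=ctrl.capture(n);cv2.imwrite(f"pics/{n}0.png",c["image"][:,:,::-1]);print(n,c["fx"],c["fy"],c["cx"],c["cy"],c["R"],c["t"])
E
```

```text
pics
{'time_s': 0.0, 'joints': array([-1.53936315e+00,  3.13432341e-01,  1.49844585e+00,  1.99635235e-05,
        1.33100524e+00, -2.23401694e-01]), 'dq': array([ 0.0011361 , -0.00053151,  0.00101327, -0.00071258, -0.00038708,
        0.00102197]), 'tau': array([-3.08057926e-03, -4.12268257e+01, -2.59747159e+01, -3.86443771e-04,
        4.11579516e-03,  7.94575840e-06]), 'eef_pos': array([ 132.33035596, -507.87328207,  303.34075307]), 'ee_rot': array([-6.41493210e-04,  9.91893470e-01,  1.27070558e-01,  7.15024971e-05]), 'force': array([-0.03309056, -0.03145643,  0.61624047]), 'wrist_torque': array([-0.0303927 , -0.03824246, -0.00710143]), 'grip_force': 0.0, 'grip_width': 1.006868864826168}
side 389.77135972774147 389.77135972774147 283.776718490004 207.05374505162794 [[ 0.99837348 -0.05571069  0.01211261]
 [-0.03226389 -0.72725575 -0.68560784]
 [ 0.04700465  0.68410189 -0.7278703 ]] [-552.03999268   68.55146219 1112.25374495]
top 426.42199854289055 426.42199854289055 282.57370106911094 205.96928448350593 [[-0.01415461 -0.99954238 -0.02673346]
 [-0.98999951  0.01776248 -0.13994806]
 [ 0.14035887  0.0244852  -0.98979789]] [  16.57990145  568.94704812 1378.40413967]
```

View pics/side0.png

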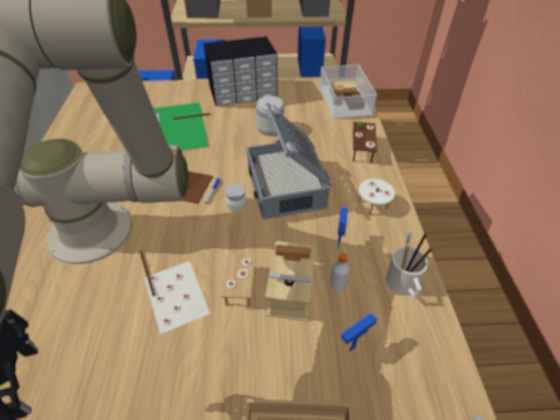

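View pics/top0.png

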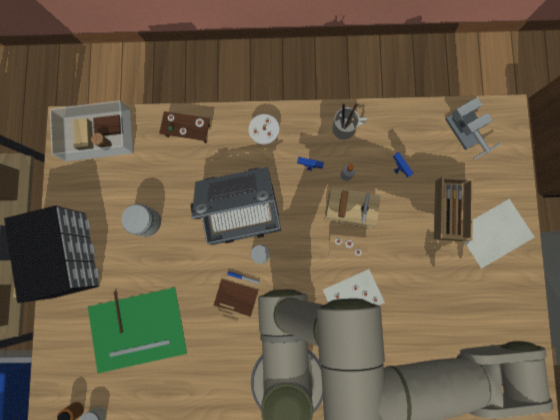

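The top view shows the extractor at about (237,205) with its lid half open, and the rack at (352,207). Driver candidates are the brown wooden T in the rack at (343,204), the steel T at (366,207), which is the hex key, and blue T-shaped things at (310,162) and (403,164). The wooden one fits the description. I'll confirm it in a crop.

Run:
```python
import cv2,numpy as np
t=cv2.imread("pics/top0.png");s=cv2.imread("pics/side0.png")
f=lambda im,k:cv2.resize(im,None,fx=k,fy=k,interpolation=cv2.INTER_CUBIC)
a=f(t[160:270,185:385],4);cv2.imwrite("pics/c_top.png",a)
b=f(s[100:320,215:365],2.7);cv2.imwrite("pics/c_side.png",b)
```

```text
(no output)
```

View pics/c_top.png

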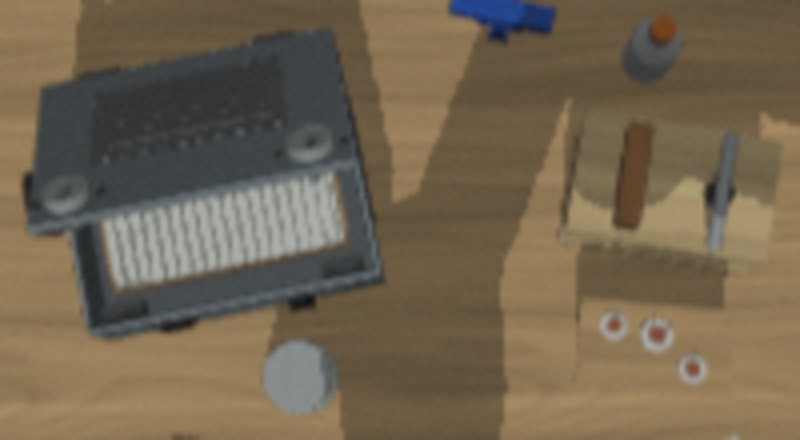

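View pics/c_side.png

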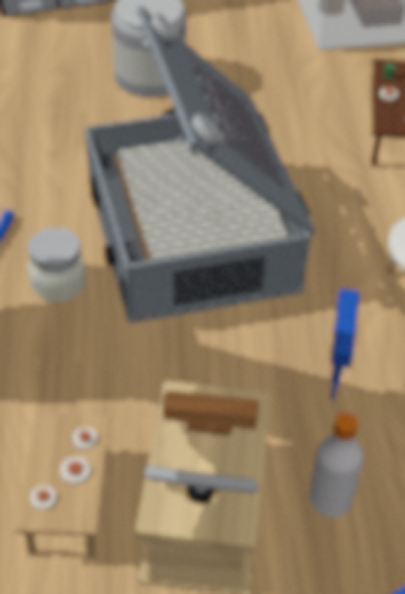

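The crops confirm it: the driver is the brown wooden T at crop_top (633,175), and the steel bar with the black collar at (722,190) is the hex key. The extractor's front rim corners are at crop_top (95,333) and (382,278), and the lid's front edge runs from (30,232) to (358,160).

```bash
cat > h.py <<'E'
import numpy as np,cv2
from scipy.spatial.transform import Rotation as Rot
from rig import ctrl
def ray(c,u,v):
    d=np.array(c["R"]).T@np.array([(u-c["cx"])/c["fx"],(v-c["cy"])/c["fy"],1]);o=-np.array(c["R"]).T@np.array(c["t"]);return o,d
def onz(c,u,v,z):
    o,d=ray(c,u,v);return o+d*(z-o[2])/d[2]
def proj(c,X):
    p=np.array(c["R"])@np.array(X)+np.array(c["t"]);return c["fx"]*p[0]/p[2]+c["cx"],c["fy"]*p[1]/p[2]+c["cy"]
def tri(c1,p1,c2,p2):
    o1,d1=ray(c1,*p1);o2,d2=ray(c2,*p2)
    k=np.linalg.lstsq(np.c_[d1,-d2],o2-o1,rcond=None)[0];a=o1+k[0]*d1;b=o2+k[1]*d2
    return (a+b)/2,np.linalg.norm(a-b)
def rect(c,mask):
    n,l,st,ce=cv2.connectedComponentsWithStats(mask.astype(np.uint8));i=1+np.argmax(st[1:,4])
    cs,_=cv2.findContours((l==i).astype(np.uint8),0,1);return st[i],ce[i],cv2.minAreaRect(max(cs,key=cv2.contourArea)),(l==i)
def pix(c,m,z):
    v,u=np.nonzero(m);P=np.array([onz(c,a,b,z)[:2] for a,b in zip(u,v)]);w,V=np.linalg.eigh(np.cov(P.T));a=V[:,1]
    return P.mean(0),np.degrees(np.arctan2(a[1],a[0])),np.sqrt(12*w)
E
python3 - <<'E'
from h import *
np.set_printoptions(precision=1,suppress=True)
T=ctrl.capture("top");S=ctrl.capture("side")
C=lambda x,y:(185+x/4-.4,160+y/4-.4)
D=lambda x,y:(215+x/2.7-.3,100+y/2.7-.3)
A=onz(T,*C(95,335),94);B=onz(T,*C(383,279),94)
print("front rim top",A,B,np.linalg.norm(A-B),np.degrees(np.arctan2(*(B-A)[[0,1]])))
for n,p in dict(fl=(88,130),fr=(128,266),br=(309,232)).items(): print("side",n,onz(S,*D(*p),94))
print("tri lid edge mid-y corner L/R",tri(T,C(358,162),S,D(190,150)),tri(T,C(30,232),S,D(140,12)))
print("screw",tri(T,C(311,140),S,D(207,125)))
for n,c,r in(("T",T,(160,270,320,385)),("S",S,(230,320,265,330))):
    im=c["image"].astype(int);m=np.zeros(im.shape[:2],bool);y0,y1,x0,x1=r
    s=im[y0:y1,x0:x1];hsv=cv2.cvtColor(s.astype(np.uint8),cv2.COLOR_RGB2HSV)
    m[y0:y1,x0:x1]=(s[...,0]-s[...,2]>35)&(s[...,0]<150)&(s[...,1]<0.65*s[...,0])
    st,ce,rc,mm=rect(c,m);print(n,st,ce,rc);print(pix(c,mm,122))
rk=[onz(T,*C(*p),90) for p in((580,112),(782,140),(768,262),(560,238))]
print("rack",np.array(rk),np.mean(rk,0))
print("jar",onz(T,*C(300,376),60))
print("glue top",onz(T,*C(663,28),125))
E
```

```text
front rim top [445.9 243.5  94. ] [486.7  14.2  94. ] 232.88335826551707 169.91503730886183
side fl [449.9 242.8  94. ]
side fr [492.7  17.4  94. ]
side br [685.3  59.7  94. ]
tri lid edge mid-y corner L/R (array([556.7,  26.5, 236.9]), np.float64(3.875621525955329)) (array([513.2, 262.4, 237.4]), np.float64(1.9357001604819435))
screw (array([573.9,  60. , 239.4]), np.float64(1.876567172637028))
T [348 164   6   7  26] [350.3 166.9] ((350.2500305175781, 166.75001525878906), (4.242640495300293, 4.949747085571289), 45.0)
(array([ 678.5, -210.5]), np.float64(145.19955820821679), array([15.3, 17.5]))Traceback (most recent call last):
  File "<stdin>", line 15, in <module>
  File "h.py", line 15, in rect
    n,l,st,ce=cv2.connectedComponentsWithStats(mask.astype(np.uint8));i=1+np.argmax(st[1:,4])
                                                                          ~~~~~~~~~^^^^^^^^^^
    return _wrapfunc(a, 'argmax', axis=axis, out=out, **kwds)
    return bound(*args, **kwds)
ValueError: attempt to get argmax of an empty sequence
```

Run:
```python
from h import *
np.set_printoptions(precision=1,suppress=True)
T=ctrl.capture("top");S=ctrl.capture("side")
C=lambda x,y:(185+x/4-.4,160+y/4-.4)
for n,c,r,h in(("T",T,(180,230,325,385),(343,204)),("S",S,(230,290,265,330),(293,251))):
    im=c["image"];hsv=cv2.cvtColor(im,cv2.COLOR_RGB2HSV);print(im[h[1],h[0]],hsv[h[1],h[0]])
    d=np.abs(im.astype(int)-im[h[1],h[0]].astype(int)).sum(2);m=np.zeros(d.shape,bool);y0,y1,x0,x1=r
    m[y0:y1,x0:x1]=d[y0:y1,x0:x1]<55
    st,ce,rc,mm=rect(c,m);print(n,st,ce,rc);print(pix(c,mm,124))
rk=[onz(T,*C(*p),90) for p in((580,112),(782,140),(768,262),(560,238))]
print("rack",np.array(rk),np.mean(rk,0))
print("jar",onz(T,*C(300,376),60))
print("glue top",onz(T,*C(663,28),125), "hexbar",onz(T,*C(732,135),116),onz(T,*C(714,248),116))
```

```text
[97 69 45] [ 14 137  97]
T [325 180  60  11 486] [356.  183.7] ((354.5, 185.0), (10.0, 59.0), 90.0)
(array([ 623.7, -225.9]), np.float64(87.81482984718552), array([ 27.9, 182.2]))
[129  89  54] [ 14 148 129]
S [317 237  13  53 401] [324.2 260.1] ((324.8648681640625, 262.689208984375), (53.26527404785156, 9.699540138244629), 80.53767395019531)
(array([ 632.9, -218.1]), np.float64(89.46255765715017), array([ 19.8, 137.2]))
rack [[ 619.1 -146.    90. ]
 [ 593.2 -306.6   90. ]
 [ 495.5 -291.    90. ]
 [ 517.4 -127.1   90. ]] [ 556.3 -217.7   90. ]
jar [412.1  83.5  60. ]
glue top [ 678.7 -210.2  125. ] hexbar [ 593.7 -262.3  116. ] [ 504.7 -244.6  116. ]
```

Run:
```python
from h import *
np.set_printoptions(precision=1,suppress=True)
T=ctrl.capture("top");S=ctrl.capture("side")
C=lambda x,y:(185+x/4-.4,160+y/4-.4)
D=lambda x,y:(215+x/2.7-.3,100+y/2.7-.3)
a,b=onz(T,*C(641,123),124),onz(T,*C(625,227),124);print("drv top",a,b,(a+b)/2,np.linalg.norm(a-b),np.degrees(np.arctan2(*(a-b)[[1,0]])))
print("drv tri",tri(T,C(633,175),S,D(211,411)))
a,b=onz(S,*D(166,411),113),onz(S,*D(258,412),113);print("drv side",a,b,(a+b)/2)
print("bystander table plates",[onz(T,*C(*p),57) for p in((613,325),(657,334),(692,368))])
rs=[onz(S,*D(*p),90) for p in((163,383),(268,390),(258,545),(140,530))];print("rack side",np.array(rs),np.mean(rs,0))
```

```text
drv top [ 603.2 -190.4  124. ] [ 521.5 -175.2  124. ] [ 562.3 -182.8  124. ] 83.11911919267448 -10.543460448689153
drv tri (array([ 563.4, -184.2,  112.6]), np.float64(0.7996844992221722))
drv side [ 523.2 -182.6  113. ] [ 604.4 -187.5  113. ] [ 563.8 -185.1  113. ]
bystander table plates [array([ 449.5, -170.4,   57. ]), array([ 441.7, -205.6,   57. ]), array([ 413.9, -232.7,   57. ])]
rack side [[ 522.5 -133.1   90. ]
 [ 619.4 -145.8   90. ]
 [ 593.7 -305.5   90. ]
 [ 497.2 -286.8   90. ]] [ 558.2 -217.8   90. ]
```

The driver is at about (563,-184) and yawed about -9°. The extractor is yawed about +10°, with its hinge near (665,164) and the lid at about 0.77 rad. I'll close the fingers and move over the lid.

```bash
python3 -m creep '[[[0,0,2.8,0,0,0],[0,0,2.8,0,0,0],[16.6,26,2.8,0,0,-1],[16.6,26,2.8,0,0,-1],[16.6,26,2.8,0,0,-1],[16.6,26,2.8,0,0,-1],[16.6,26,2.8,0,0,-1],[16.6,26,2.8,0,0,-1],[16.6,26,2.8,0,0,-1],[16.6,26,2.8,0,0,-1],[16.6,26,2.8,0,0,-1],[16.6,26,2.8,0,0,-1],[16.6,26,2.8,0,0,-1],[16.6,26,2.8,0,0,-1],[16.6,26,2.8,0,0,-1],[16.6,26,2.8,0,0,-1],[16.6,26,2.8,0,0,-1],[16.6,26,2.8,0,0,-1],[16.6,26,2.8,0,0,-1],[16.6,26,2.8,0,0,-1]]]' 0 30
python3 - <<'E'
import numpy as np
e=np.array([.984,.176]);h=np.array([665,164])
s=None
for th in np.arange(.85,-.01,-.05):
    x=-190*np.cos(th)+8*np.sin(th)+11;z=94+190*np.sin(th)+8*np.cos(th)
    p=np.r_[h+x*e,z+73]; print(round(th,2),np.round((p-[547,142,373.9])/25,2))
E
```

```text
time_s: 2.07
eef_pos: [536.5, 126.3, 373.9]
ee_rot: [0.0, 0.996, 0.084, 0.0]
force: [0.6, -1.1, 0.5]
grip_width: -0.001
grip_force: 0.0
0.85 [ 0.45  0.12 -2.36]
0.8 [ 0.17  0.07 -2.6 ]
0.75 [-0.1   0.02 -2.86]
0.7 [-0.36 -0.03 -3.14]
0.65 [-0.61 -0.07 -3.42]
0.6 [-0.84 -0.11 -3.72]
0.55 [-1.06 -0.15 -4.03]
0.5 [-1.26 -0.19 -4.35]
0.45 [-1.44 -0.22 -4.68]
0.4 [-1.61 -0.25 -5.02]
0.35 [-1.76 -0.28 -5.37]
0.3 [-1.9  -0.3  -5.72]
0.25 [-2.02 -0.32 -6.09]
0.2 [-2.11 -0.34 -6.45]
0.15 [-2.19 -0.36 -6.82]
0.1 [-2.26 -0.37 -7.2 ]
0.05 [-2.3  -0.38 -7.58]
-0.0 [-2.33 -0.38 -7.96]
```

```bash
python3 -m creep '[[[0,0,0,0,0,0],[0,0,0,0,0,0]]]'
```

```text
time_s: 2.23
eef_pos: [536.3, 125.5, 372.9]
ee_rot: [0.0, 0.996, 0.085, -0.001]
force: [0.1, 0.5, 0.3]
grip_width: -0.003
grip_force: 0.0
```

```bash
python3 -m creep '[[[0.6,0.7,-1,0,0,0],[0.6,0.7,-2.2,0,0,0],[0.5,0.7,-2.6,0,0,0],[0.3,0.7,-2.85,0,0,0],[0.05,0.65,-3.1,0,0,0],[-0.2,0.6,-3.4,0,0,0],[-0.4,0.55,-3.7,0,0,0],[-0.63,0.5,-4,0,0,0],[-0.83,0.47,-4.3,0,0,0],[-1,0.44,-4.65,0,0,0],[-1.2,0.4,-5,0,0,0],[-1.35,0.38,-5.35,0,0,0],[-1.47,0.36,-5.7,0,0,0],[-1.6,0.34,-6.05,0,0,0],[-1.7,0.32,-6.4,0,0,0],[-1.77,0.3,-6.8,0,0,0],[-1.83,0.29,-7.15,0,0,0],[-1.87,0.28,-7.55,0,0,0]]]'
```

```text
time_s: 3.73
eef_pos: [489.0, 131.0, 184.4]
ee_rot: [-0.0, 0.996, 0.084, 0.0]
force: [0.4, -0.7, 0.0]
grip_width: -0.002
grip_force: 0.1
```

```bash
python3 -m creep '[[[0,0,-0.15,0,0,0],[0,0,-0.3,0,0,0],[0,0,-0.45,0,0,0],[0,0,-0.45,0,0,0],[0,0,-0.45,0,0,0]]]'
```

```text
time_s: 4.15
eef_pos: [489.4, 131.1, 174.6]
ee_rot: [0.0, 0.996, 0.084, 0.0]
force: [-1.5, -0.2, 5.2]
grip_width: -0.007
grip_force: 3.1
```

```bash
python3 -m creep '[[[0,0,-0.1,0,0,0],[0,0,-0.2,0,0,0],[0,0,-0.2,0,0,0],[0,0,-0.2,0,0,0]]]'
python3 - <<'E'
from h import *
c=ctrl.capture("side");im=c["image"][100:250,210:360];cv2.imwrite("pics/lid1.png",cv2.resize(im[:,:,::-1],None,fx=3.5,fy=3.5,interpolation=cv2.INTER_CUBIC))
print(ctrl.sense()["force"])
E
```

```text
time_s: 4.48
eef_pos: [489.5, 131.2, 174.1]
ee_rot: [0.0, 0.996, 0.084, 0.001]
force: [-22.9, -3.5, 53.3]
grip_width: -0.001
grip_force: 26.9
[-22.37127132  -2.76623811  53.6182561 ]
```

View pics/lid1.png

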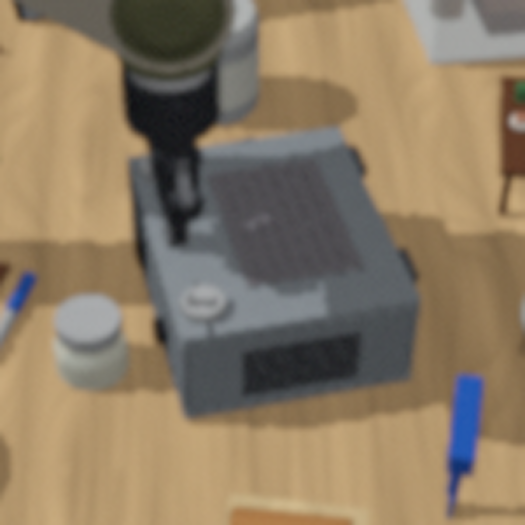

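The lid is flush and the force is at hard contact (53 N), so it is shut. Next I lift off and go to the driver.

```bash
python3 -m creep '[[[0,0,3.2,0,0,0],[0,0,3.2,0,0,0],[0,0,3.2,0,0,2],[2.94,-12.6,3.2,0,0,16],[2.94,-12.6,3.2,0,0,16],[2.94,-12.6,3.2,0,0,16],[2.94,-12.6,3.2,0,0,16],[2.94,-12.6,3.2,0,0,16],[2.94,-12.6,3.2,0,0,16],[2.94,-12.6,3.2,0,0,16],[2.94,-12.6,3.2,0,0,16],[2.94,-12.6,3.2,0,0,16],[2.94,-12.6,3.2,0,0,16],[2.94,-12.6,3.2,0,0,16],[2.94,-12.6,3.2,0,0,16],[2.94,-12.6,3.2,0,0,16]]]' 50
python3 -m creep '[[[0,0,0,0,0,16.3],[0,0,0,0,0,16.3],[0,0,0,0,0,16.3],[0,0,0,0,0,16.3],[0,0,0,0,0,16.3],[0,0,0,0,0,16.3],[0,0,0,0,0,16.3],[0,0,0,0,0,16.3],[0,0,0,0,0,16.3],[0,0,0,0,0,16.3],[0,0,0,0,0,16.3],[0,0,0,0,0,16.3],[0,0,0,0,0,16.3],[0,0,0,0,0,16.3]]]'
python3 - <<'E'
from h import *
s=ctrl.sense();y=Rot.from_quat(s["ee_rot"],scalar_first=True).as_matrix();print(np.degrees(s["joints"]).round(1),np.degrees(np.arctan2(y[1,1],y[0,1])),y[:,2].round(4),s["eef_pos"])
T=ctrl.capture("top");im=T["image"]
H=im[160:270,185:285];cv2.imwrite("pics/lid2.png",cv2.resize(H[:,:,::-1],None,fx=5.4,fy=5.4,interpolation=cv2.INTER_CUBIC))
E
```

```text
time_s: 5.87
eef_pos: [562.7, -183.9, 248.9]
ee_rot: [0.0, 0.711, 0.704, 0.0]
force: [0.5, -0.6, 0.3]
grip_width: 0.585
grip_force: 0.0
time_s: 7.03
eef_pos: [562.7, -183.7, 249.0]
ee_rot: [0.0, 0.079, 0.997, -0.0]
force: [-0.5, -0.5, -0.2]
grip_width: 0.587
grip_force: 0.0
[ -29.4   28.9   78.2   -0.    72.9 -110.3] 80.91000619515823 [ 2.e-04 -1.e-04 -1.e+00] [ 562.73102099 -183.71809134  248.98787604]
```

View pics/lid2.png

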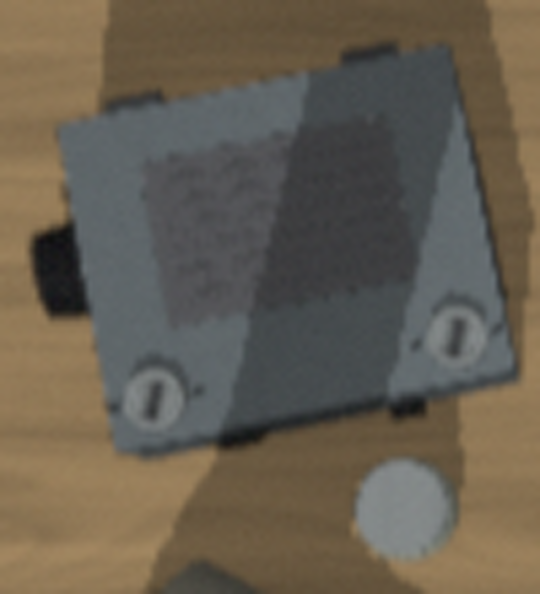

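The lid is shut. The screw heads are at crop (155,399) on the left and (457,337) on the right, with slots tilted about 15-20° clockwise from x. I'll measure them and grasp the driver.

```bash
python3 - <<'E'
from h import *
np.set_printoptions(precision=2,suppress=True)
T=ctrl.capture("top");g=cv2.cvtColor(T["image"],cv2.COLOR_RGB2GRAY)
C=lambda x,y:(185+x/5.4-.4,160+y/5.4-.4)
q=np.array([onz(T,*C(*p),102)[:2] for p in((60,127),(450,45),(518,380),(120,455))])
ex=(q[0]+q[1]-q[2]-q[3])/2;ey=(q[0]+q[3]-q[1]-q[2])/2
print("lid",q,q.mean(0),np.linalg.norm(ex),np.linalg.norm(ey),"yaw",np.degrees([np.arctan2(ex[1],ex[0]),np.arctan2(-ey[0],ey[1])]))
G=cv2.resize(g,None,fx=8,fy=8,interpolation=cv2.INTER_CUBIC)
for n,p in(("L",(155,399)),("R",(457,337))):
    u,v=C(*p)
    U,V=u*8+3.5,v*8+3.5;yy,xx=np.mgrid[:G.shape[0],:G.shape[1]];rr=np.hypot(xx-U,yy-V)
    disk=rr<8*4.2;thr=(np.percentile(G[disk],5)+np.percentile(G[disk],80))/2
    m=disk&(G<thr);st,ce,rc,mm=rect(T,m)
    V_,U_=np.nonzero(mm);P=np.array([onz(T,(a-3.5)/8,(b-3.5)/8,112)[:2] for a,b in zip(U_[::5],V_[::5])]);w,E=np.linalg.eigh(np.cov(P.T));a=E[:,1]*np.sign(E[0,1])
    print(n,"head",onz(T,u,v,112)[:2],"slot",P.mean(0),np.degrees(np.arctan2(a[1],a[0])),np.sqrt(12*w))
E
python3 -m creep '[[[0,0,-0.8,0,0,0],[0,0,-1.6,0,0,0],[0,0,-2.2,0,0,0],[0,0,-2.7,0,0,0],[0,0,-3,0,0,0],[0,0,-3.15,0,0,0],[0,0,-3.15,0,0,0],[0,0,-3.15,0,0,0]]]' 50
```

```text
lid [[639.77 284.86]
 [685.07  51.38]
 [484.01  13.47]
 [443.91 246.76]] [563.19 149.12] 202.06601338866636 237.25320028537448 yaw [10.84 10.37]
L head [475.55 224.6 ] slot [474.35 225.6 ] -11.327119684539278 [ 7.82 21.54]
R head [508.82  48.34] slot [508.44  48.96] -11.91153800197582 [ 8.49 22.58]
time_s: 7.8
eef_pos: [562.9, -184.0, 170.7]
ee_rot: [0.0, 0.078, 0.997, -0.0]
force: [0.7, -0.8, 0.5]
grip_width: 0.584
grip_force: 0.0
```

```bash
python3 -m creep '[[[0,0,0,0,0,0],[0,0,0,0,0,0],[0,0,0,0,0,0],[0,0,0,0,0,0],[0,0,0,0,0,0],[0,0,0,0,0,0]]]' 5 80
python3 -m creep '[[[0,0,0.3,0,0,0],[0,0,0.8,0,0,0],[0,0,1.6,0,0,0],[0,0,2.5,0,0,0],[0,0,3.4,0,0,0],[0,0,4.2,0,0,0],[0,0,5,0,0,0],[0,0,5.4,0,0,0],[0,0,5.4,0,0,0]]]'
```

```text
time_s: 8.3
eef_pos: [562.9, -184.1, 171.0]
ee_rot: [0.001, 0.078, 0.997, -0.0]
force: [-0.1, 0.0, 6.2]
grip_width: 0.214
grip_force: 78.7
time_s: 9.05
eef_pos: [563.0, -184.1, 307.3]
ee_rot: [0.002, 0.078, 0.997, -0.001]
force: [0.6, 0.8, -0.7]
grip_width: 0.219
grip_force: 78.1
```

```bash
python3 -m creep '[[[-2.17,9.3,0,0,0,-0.5],[-2.17,9.3,0,0,0,-0.5],[-2.17,9.3,0,0,0,-0.5],[-2.17,9.3,0,0,0,-0.5],[-2.17,9.3,0,0,0,-0.5],[-2.17,9.3,0,0,0,-0.5],[-2.17,9.3,0,0,0,-0.5],[-2.17,9.3,-0.7,0,0,-0.5],[-2.17,9.3,-0.7,0,0,-0.5],[-2.17,9.3,-0.7,0,0,-0.5]]]'
python3 - <<'E'
from h import *
S=ctrl.capture("side");p=ctrl.sense()["eef_pos"];print(p,"exp tip",proj(S,p-[0,0,160.7]),"R slot",proj(S,[508.6,48.6,112]),"L",proj(S,[475,225,112]))
im=S["image"][95:225,225:345];cv2.imwrite("pics/hov.png",cv2.resize(im[:,:,::-1],None,fx=5,fy=4.5,interpolation=cv2.INTER_CUBIC) if 0 else cv2.resize(im[:,:,::-1],None,fx=4.6,fy=4.6,interpolation=cv2.INTER_CUBIC))
E
```

```text
time_s: 9.88
eef_pos: [508.1, 48.3, 286.4]
ee_rot: [-0.002, 0.1, 0.995, 0.0]
force: [0.4, -0.0, -0.8]
grip_width: 0.219
grip_force: 78.4
[508.41356132  48.12915126 287.22995725] exp tip (np.float64(267.2727970531108), np.float64(181.86322239196787)) R slot (np.float64(267.43249468901763), np.float64(185.56009786339908)) L (np.float64(255.03885367344662), np.float64(146.60293965793093))
```

View pics/hov.png

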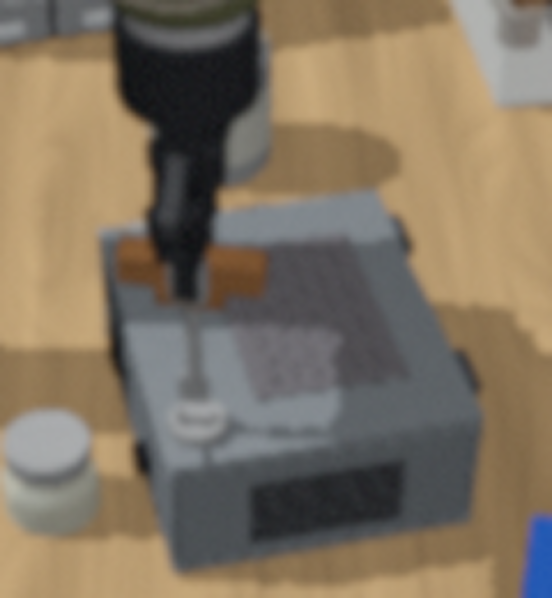

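The driver is held upright with its blade at crop (193,400), just above the right head at about (200,420). I'll quantify the remaining x offset in the side view.

Run:
```python
from h import *
np.set_printoptions(precision=2,suppress=True,linewidth=200)
S=ctrl.capture("side");g=cv2.cvtColor(S["image"],cv2.COLOR_RGB2GRAY).astype(int)
p=ctrl.sense()["eef_pos"]
print("cols",np.arange(258,280))
for v in range(166,192): print(v,g[v,258:280])
for z in(190,160,130,115): print(z,proj(S,[p[0],p[1],z]))
print("mm/px x",proj(S,[518.6,48.6,112])[0]-proj(S,[508.6,48.6,112])[0])
```

```text
cols [258 259 260 261 262 263 264 265 266 267 268 269 270 271 272 273 274 275 276 277 278 279]
166 [132 132 132 133 132 132 126 112 101  99 104 112 116 118 119 117 115 113 112 109 102 100]
167 [136 137 136 136 137 137 132 120 106 102 107 123 128 132 131 132 130 125 118 114 110 107]
168 [136 137 137 137 138 136 133 124 111 103 111 123 132 135 136 137 135 127 121 115 112 111]
169 [138 136 136 136 137 137 135 127 113 106 110 126 134 136 136 136 135 132 123 116 115 112]
170 [138 138 137 135 137 137 135 129 115 105 112 125 134 136 137 137 137 133 127 119 114 113]
171 [139 138 138 136 137 136 135 128 117 106 110 124 135 136 137 138 137 135 126 119 115 113]
172 [139 137 136 137 137 139 137 129 117 108 111 126 135 137 138 136 137 136 129 121 115 114]
173 [137 138 138 139 138 138 136 128 117 106 110 125 136 138 137 137 137 136 132 127 119 115]
174 [137 138 138 138 139 138 137 131 117 107 109 124 134 138 138 137 136 137 136 130 122 115]
175 [138 138 138 138 139 138 138 130 118 107 110 121 133 138 138 139 137 137 136 133 123 115]
176 [138 138 138 138 138 137 133 126 114 107 107 117 127 134 137 
[... 1040 characters left out ...]
0 101 105 112 122 131]
188 [117 131 137 138 144 152 155 155 157 159 158 154 151 148 138 119 104  99 104 108 115 124]
189 [111 127 137 138 137 142 147 151 153 154 154 151 144 134 119 105 101 107 114 121 124 125]
190 [106 123 135 138 136 133 132 136 137 136 135 128 120 113 104 101 107 119 129 134 135 136]
191 [102 118 133 139 138 133 128 126 122 119 114 107 105 104 105 108 119 132 138 140 140 140]
190 (np.float64(266.88439416181814), np.float64(164.29704816230236))
160 (np.float64(267.1002730928774), np.float64(172.80055024212825))
130 (np.float64(267.30737704274526), np.float64(180.95840455334272))
115 (np.float64(267.40780391284875), np.float64(184.91423338112702))
mm/px x 3.5825185719980936
```

```bash
python3 -m creep '[[[0.04,-0.02,-0.15,0,0,0],[0.04,-0.02,-0.3,0,0,0],[0.04,-0.02,-0.45,0,0,0],[0.04,-0.02,-0.55,0,0,0],[0.04,-0.02,-0.65,0,0,0],[0.04,-0.02,-0.65,0,0,0]]]'
python3 -m creep '[[[0,0,-0.08,0,0,0],[0,0,-0.16,0,0,0],[0,0,-0.16,0,0,0]]]'
```

```text
time_s: 10.48
eef_pos: [509.3, 48.1, 270.8]
ee_rot: [-0.0, 0.099, 0.995, 0.0]
force: [-0.1, -0.5, -1.6]
grip_width: 0.213
grip_force: 78.4
time_s: 10.73
eef_pos: [509.3, 48.1, 267.1]
ee_rot: [-0.0, 0.099, 0.995, -0.0]
force: [0.3, 0.3, -1.0]
grip_width: 0.217
grip_force: 78.4
```

The blade tip is 5.6 mm into the slot with no resistance. Now I turn it clockwise.

```bash
python3 -m creep '[[[0,0,-0.04,0,0,-0.5],[0,0,-0.04,0,0,-1.3],[0,0,-0.04,0,0,-2.1],[0,0,-0.04,0,0,-2.9],[0,0,-0.04,0,0,-3.7],[0,0,-0.04,0,0,-4.5],[0,0,-0.04,0,0,-5.3],[0,0,-0.04,0,0,-6.1],[0,0,-0.04,0,0,-6.9],[0,0,-0.04,0,0,-7.7],[0,0,-0.04,0,0,-8.5],[0,0,-0.04,0,0,-9.3],[0,0,-0.04,0,0,-10.1],[0,0,-0.04,0,0,-10.9],[0,0,-0.04,0,0,-11.7],[0,0,-0.04,0,0,-12.5],[0,0,-0.04,0,0,-12.9],[0,0,-0.04,0,0,-12.9]]]'
python3 -c "
from h import *
s=ctrl.sense();print(s['wrist_torque'],s['force'])"
```

```text
time_s: 12.23
eef_pos: [509.3, 48.2, 266.4]
ee_rot: [-0.0, 0.615, 0.788, -0.0]
force: [-0.4, 0.9, -0.3]
grip_width: 0.216
grip_force: 78.5
[0.10812142 0.29606044 0.07130768] [-0.44429365  0.85778858 -0.30575599]
```

```bash
python3 -m creep '[[[0,0,0,0,0,-0.4],[0,0,0,0,0,-0.8],[0,0,0,0,0,-1.1],[0,0,0,0,0,-1.1]]]'
python3 -c "
from h import *
s=ctrl.sense();print(s['wrist_torque'],s['force'])"
```

```text
time_s: 12.57
eef_pos: [509.2, 48.2, 266.4]
ee_rot: [-0.0, 0.652, 0.758, -0.0]
force: [-1.6, 0.9, -0.5]
grip_width: 0.216
grip_force: 78.6
[0.170975   0.38342627 0.09545051] [-1.57321014  0.88327883 -0.54836297]
```

```bash
python3 -m creep '[[[0,0,0,0,0,-0.5],[0,0,0,0,0,-1],[0,0,0,0,0,-1.5],[0,0,0,0,0,-1.5]]]'
python3 -c "
from h import *
s=ctrl.sense();print(s['wrist_torque'],s['force'])"
```

```text
time_s: 12.9
eef_pos: [509.2, 48.2, 266.4]
ee_rot: [-0.0, 0.7, 0.714, -0.0]
force: [-3.2, 0.7, -0.8]
grip_width: 0.217
grip_force: 78.6
[0.23895112 0.51608872 0.0780745 ] [-3.23662271  0.65684607 -0.84727109]
```

```bash
python3 -m creep '[[[0,0,0,0,0,-0.5],[0,0,0,0,0,-1],[0,0,0,0,0,-1]]]'
python3 - <<'E'
from h import *
s=ctrl.sense();print(s['wrist_torque'],s['force'])
S=ctrl.capture("side");im=S["image"][120:210,225:315];cv2.imwrite("pics/turn.png",cv2.resize(im[:,:,::-1],None,fx=6,fy=6,interpolation=cv2.INTER_CUBIC))
E
```

```text
time_s: 13.15
eef_pos: [509.2, 48.2, 266.3]
ee_rot: [-0.0, 0.73, 0.683, -0.0]
force: [-3.4, 0.6, 0.7]
grip_width: 0.221
grip_force: 78.7
[0.2645798  0.69663231 0.17204437] [-3.35114132  0.58995017  0.66626643]
```

The torque has risen to 0.17, so it is at the stop. I'll unload the blade, lift, check the slot, and go to the left screw.

```bash
python3 -m creep '[[[0,0,0,0,0,0.8],[0,0,0,0,0,1.6],[0,0,0,0,0,1.6],[0,0,0.4,0,0,1.6],[0,0,0.8,0,0,1.6],[0,0,1.2,0,0,1.6],[0,0,1.2,0,0,1.6]]]'
python3 -m creep '[[[-1.33,7.06,0,0,0,1],[-1.33,7.06,0,0,0,14.9],[-1.33,7.06,0,0,0,14.9],[-1.33,7.06,0,0,0,14.9],[-1.33,7.06,0,0,0,14.9],[-1.33,7.06,0,0,0,14.9],[-1.33,7.06,0,0,0,14.9],[-1.33,7.06,0,0,0,14.9],[-1.33,7.06,0,0,0,14.9],[-1.33,7.06,0,0,0,14.9],[-1.33,7.06,0,0,0,14.9],[-1.33,7.06,0,0,0,14.9],[-1.33,7.06,0,0,0,14.9],[-1.33,7.06,-0.3,0,0,14.9],[-1.33,7.06,-0.3,0,0,14.9],[-1.33,7.06,-0.3,0,0,14.9]]]'
python3 - <<'E'
from h import *
np.set_printoptions(precision=2,suppress=True,linewidth=200)
s=ctrl.sense();p=s["eef_pos"];y=Rot.from_quat(s["ee_rot"],scalar_first=True).as_matrix();print(p,np.degrees(np.arctan2(y[1,1],y[0,1]))-90)
S=ctrl.capture("side");g=cv2.cvtColor(S["image"],cv2.COLOR_RGB2GRAY).astype(int)
t=proj(S,p-[0,0,160.7]);l=proj(S,[476,224.7,112]);print(t,l)
v0,u0=int(t[1])-6,int(l[0])-9;print("cols",np.arange(u0,u0+21))
for v in range(v0,v0+16): print(v,g[v,u0:u0+21])
im=S["image"][115:205,225:315];cv2.imwrite("pics/left.png",cv2.resize(im[:,:,::-1],None,fx=6,fy=6,interpolation=cv2.INTER_CUBIC))
E
```

```text
time_s: 13.78
eef_pos: [510.2, 48.0, 299.3]
ee_rot: [0.002, 0.682, 0.732, 0.001]
force: [0.7, -0.1, -0.6]
grip_width: 0.219
grip_force: 78.5
time_s: 15.12
eef_pos: [476.0, 224.5, 288.3]
ee_rot: [-0.001, 0.1, 0.995, -0.0]
force: [-0.2, 0.3, -1.8]
grip_width: 0.214
grip_force: 78.6
[476.   224.52 288.29] -11.476610919546559
(np.float64(255.1546903895618), np.float64(142.6308970674001)) (np.float64(255.36293123927123), np.float64(146.65505877700213))
cols [246 247 248 249 250 251 252 253 254 255 256 257 258 259 260 261 262 263 264 265 266]
136 [159 159 160 160 159 156 143 121 103 102 120 143 157 162 163 164 163 161 158 154 148]
137 [160 159 159 160 159 153 136 112  98  97 110 134 153 161 164 164 165 164 164 162 160]
138 [159 159 160 161 159 151 128 105  96  96 100 121 146 160 163 164 165 164 165 163 163]
139 [160 160 162 162 160 151 127 103  96  95  97 114 143 158 164 164 165 165 164 164 162]
140 [159 160 162 162 159 150 127 105  95  94  98 112 142 158 162 164 163 163 162 162 159]
141 [157 160 161 162 160 151 130 109  98  95  95 110 136 152 158 158 155 155 154 149 146]
142 [156 158 160 
[... 182 characters left out ...]
0 129 128 127 123 121 120 120 118 116 113 107 100  94  94  94  93  93]
145 [133 117 109 108 113 117 117 120 120 121 122 118 115 115 110 101  94  94  94  92  93]
146 [125 102  96  98 107 111 111 115 115 117 117 114 111 113 113 103  96  93  93  93  94]
147 [122  99  90  96 105 112 112 113 113 113 113 110 110 112 110 102  95  93  94  94  94]
148 [122  96  90  90 101 110 113 115 115 114 111 112 112 113 107  98  92  93  94  93  94]
149 [122  95  86  89  93 101 108 113 116 117 114 115 112 108 101  94  92  94  93  92  93]
150 [124  95  88  89  89  92  98 104 110 110 112 108 105 101  94  93  93  94  93  93  93]
151 [127  97  86  90  93  89  93  95 100 101 100  97  95  93  93  92  94  94  93  93  94]
```

View pics/left.png

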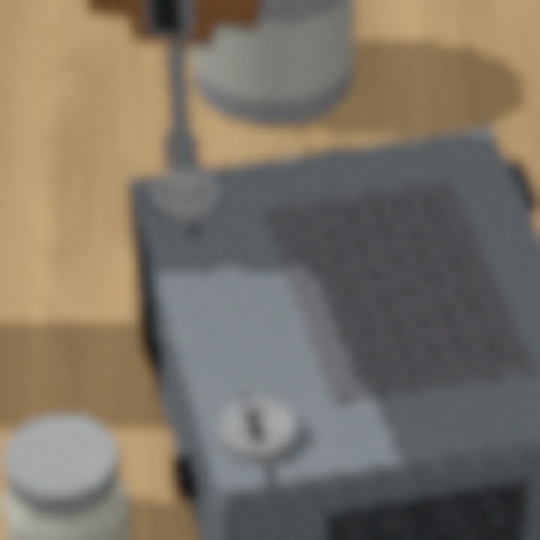

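The right slot now points along the front edge at the marks, so it is locked (slot at crop (254,427)). The blade is over the left head at crop (180,190) and about 1 mm low in x.

```bash
python3 -m creep '[[[0.04,-0.03,-0.15,0,0,0],[0.04,-0.03,-0.3,0,0,0],[0.04,-0.03,-0.45,0,0,0],[0.04,-0.03,-0.6,0,0,0],[0.04,-0.03,-0.7,0,0,0],[0.04,-0.03,-0.77,0,0,0],[0.04,-0.03,-0.77,0,0,0],[0.04,-0.03,-0.77,0,0,0]]]'
```

```text
time_s: 15.83
eef_pos: [477.2, 223.9, 269.7]
ee_rot: [0.0, 0.099, 0.995, 0.0]
force: [0.0, -0.0, -1.2]
grip_width: 0.221
grip_force: 78.5
```

```bash
python3 -m creep '[[[0,0,-0.06,0,0,0],[0,0,-0.13,0,0,0],[0,0,-0.13,0,0,-0.5],[0,0,-0.13,0,0,-1.3],[0,0,-0.13,0,0,-2.1],[0,0,-0.13,0,0,-2.9],[0,0,-0.13,0,0,-3.7],[0,0,-0.13,0,0,-4.5],[0,0,-0.13,0,0,-5.3],[0,0,-0.13,0,0,-6.1],[0,0,-0.13,0,0,-6.9],[0,0,-0.13,0,0,-7.7],[0,0,-0.13,0,0,-8.5],[0,0,-0.13,0,0,-9.3],[0,0,-0.13,0,0,-10.1],[0,0,-0.13,0,0,-10.9],[0,0,-0.13,0,0,-11.7],[0,0,-0.13,0,0,-12.5],[0,0,-0.13,0,0,-13.3],[0,0,-0.13,0,0,-13.9]]]'
python3 -m creep '[[[0,0,0,0,0,-0.5],[0,0,0,0,0,-1],[0,0,0,0,0,-1.5],[0,0,0,0,0,-1.5]]]'
python3 -c "
from h import *
s=ctrl.sense();print(s['wrist_torque'],s['force'])"
```

```text
time_s: 17.5
eef_pos: [476.5, 223.7, 266.1]
ee_rot: [-0.001, 0.65, 0.76, -0.001]
force: [-3.4, 0.2, 1.7]
grip_width: 0.218
grip_force: 79.1
time_s: 17.83
eef_pos: [476.4, 223.7, 266.1]
ee_rot: [-0.001, 0.698, 0.716, -0.001]
force: [-4.3, -0.2, 1.0]
grip_width: 0.219
grip_force: 79.1
[-0.14518713  1.24836679  0.0722039 ] [-4.25280925 -0.22593692  1.01646667]
```

```bash
python3 -m creep '[[[0,0,0,0,0,-0.5],[0,0,0,0,0,-1],[0,0,0,0,0,-1.2],[0,0,0,0,0,-1.2]]]'
python3 -c "
from h import *
s=ctrl.sense();print(s['wrist_torque'],s['force'])"
```

```text
time_s: 18.17
eef_pos: [476.3, 223.8, 266.1]
ee_rot: [-0.001, 0.733, 0.68, -0.001]
force: [-5.3, 0.1, 2.4]
grip_width: 0.212
grip_force: 79.3
[-0.12988656  1.45634338  0.20820064] [-5.31475823  0.13063743  2.43798388]
```

```bash
python3 -m creep '[[[0,0,0,0,0,0.8],[0,0,0,0,0,1.6],[0,0,0,0,0,1.6],[0,0,0.5,0,0,1.6],[0,0,1,0,0,1.6],[0,0,1.6,0,0,1.6],[0,0,1.6,0,0,1.6]]]'
python3 -m creep '[[[1,-5,0,0,0,4],[3.4,-16.2,0,0,0,15.3],[3.4,-16.2,0,0,0,15.3],[3.4,-16.2,0,0,0,15.3],[3.4,-16.2,0,0,0,15.3],[3.4,-16.2,0,0,0,15.3],[3.4,-16.2,0,0,0,15.3],[3.4,-16.2,0,0,0,15.3],[3.4,-16.2,0,0,0,15.3],[3.4,-16.2,0,0,0,15.3],[3.4,-16.2,0,0,0,15.3],[3.4,-16.2,0,0,0,15.3],[3.4,-16.2,0,0,0,15.3],[3.4,-16.2,0,0,0,15.3],[3.4,-16.2,0,0,0,15.3]]]'
python3 - <<'E'
from h import *
s=ctrl.sense();p=s["eef_pos"];y=Rot.from_quat(s["ee_rot"],scalar_first=True).as_matrix();print(p,np.degrees(np.arctan2(y[1,1],y[0,1])),y[:,2].round(4))
S=ctrl.capture("side");im=S["image"]
print("tip",proj(S,p-[0,0,160.7]),"neck",proj(S,p-[0,0,90]),"opening",proj(S,[562.9,-184,90]))
im=im[115:315,215:345];cv2.imwrite("pics/ret.png",cv2.resize(im[:,:,::-1],None,fx=3,fy=3,interpolation=cv2.INTER_CUBIC))
E
```

```text
time_s: 18.75
eef_pos: [478.1, 224.0, 309.0]
ee_rot: [0.002, 0.685, 0.729, 0.002]
force: [0.3, 1.0, -0.9]
grip_width: 0.215
grip_force: 78.8
time_s: 20.0
eef_pos: [562.2, -180.3, 306.1]
ee_rot: [-0.0, 0.087, 0.996, 0.0]
force: [0.7, 0.2, -0.8]
grip_width: 0.215
grip_force: 78.8
[ 562.17039384 -180.33335642  306.10408193] 80.01526886985147 [-1.e-04  2.e-04 -1.e+00]
tip (np.float64(292.78679135606524), np.float64(242.14133062610637)) neck (np.float64(293.7161997843235), np.float64(222.2261363575138)) opening (np.float64(292.5344056440964), np.float64(257.4556059155253))
```

View pics/ret.png

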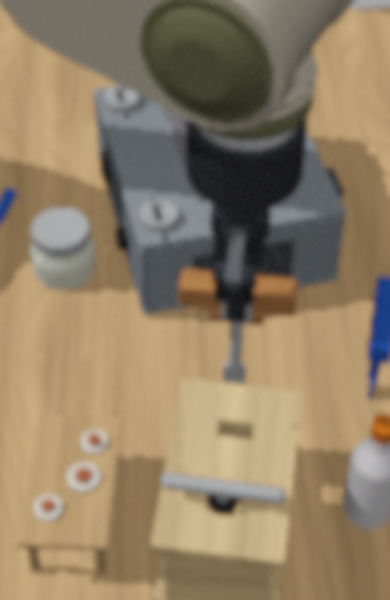

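Both slots now lie along the front edge, left at crop (122,97) and right at (158,215). The opening is at (236,428) and the blade tip at (233,380). I align and descend.

```bash
python3 -m creep '[[[0.06,-0.16,-0.3,0,0,0.2],[0.06,-0.16,-0.8,0,0,0.2],[0.06,-0.16,-1.3,0,0,0.2],[0.06,-0.16,-1.7,0,0,0.2],[0.06,-0.16,-2.1,0,0,0.2],[0.06,-0.16,-2.4,0,0,0.2],[0.06,-0.16,-2.7,0,0,0.2],[0.06,-0.16,-3,0,0,0.2],[0.06,-0.16,-3,0,0,0.2]]]'
```

```text
time_s: 20.8
eef_pos: [563.3, -185.0, 229.8]
ee_rot: [-0.001, 0.078, 0.997, 0.0]
force: [-0.3, -0.3, -1.5]
grip_width: 0.218
grip_force: 78.8
```

```bash
python3 -m creep '[[[0,0,-0.3,0,0,0],[0,0,-0.7,0,0,0],[0,0,-1.1,0,0,0],[0,0,-1.5,0,0,0],[0,0,-1.8,0,0,0],[0,0,-2.05,0,0,0],[0,0,-2.2,0,0,0],[0,0,-2.25,0,0,0],[0,0,-2.25,0,0,0]]]'
```

```text
time_s: 21.55
eef_pos: [563.7, -185.2, 175.0]
ee_rot: [-0.0, 0.078, 0.997, 0.0]
force: [0.8, -0.3, -1.0]
grip_width: 0.217
grip_force: 78.8
```

Nothing resisted on the way in. I'll lower the last 4 mm onto the board and release.

```bash
python3 -m creep '[[[0,0,-0.08,0,0,0],[0,0,-0.15,0,0,0],[0,0,-0.15,0,0,0]]]'
python3 -m creep '[[[0,0,0,0,0,0],[0,0,0,0,0,0],[0,0,0,0,0,0],[0,0,0,0,0,0],[0,0,0,0,0,0],[0,0,0,0,0,0],[0,0,0.5,0,0,0],[0,0,1.2,0,0,0],[0,0,2.2,0,0,0],[0,0,3.4,0,0,0],[0,0,5,0,0,0],[0,0,6,0,0,0],[0,0,6,0,0,0]]]' 50
```

```text
time_s: 21.8
eef_pos: [563.6, -185.1, 171.2]
ee_rot: [-0.0, 0.078, 0.997, 0.0]
force: [0.2, 0.2, -1.3]
grip_width: 0.217
grip_force: 78.8
time_s: 22.88
eef_pos: [564.5, -185.6, 327.5]
ee_rot: [0.005, 0.078, 0.997, -0.002]
force: [0.3, -0.7, 0.4]
grip_width: 0.589
grip_force: 0.0
```

```bash
python3 -m creep '[[[-5,-6,0,0,0,0],[-8,-10,0,0,0,0],[-8,-10,0,0,0,0],[-8,-10,0,0,0,0],[-8,-10,0,0,0,0],[-8,-10,0,0,0,0],[-8,-10,0,0,0,0],[-8,-10,0,0,0,0],[-8,-10,0,0,0,0],[-8,-10,0,0,0,0]]]'
python3 - <<'E'
from h import *
f=lambda im,k:cv2.resize(im[:,:,::-1],None,fx=k,fy=k,interpolation=cv2.INTER_CUBIC)
T=ctrl.capture("top")["image"];S=ctrl.capture("side")["image"]
a=f(T[160:270,185:385],3.9);b=f(S[120:220,230:330],1.5)
b=cv2.resize(S[120:320,225:325][:,:,::-1],None,fx=1,fy=1)
cv2.imwrite("pics/end.png",a)
E
```

```text
time_s: 23.72
eef_pos: [362.7, -436.0, 320.7]
ee_rot: [-0.0, 0.079, 0.997, 0.0]
force: [-0.4, 1.2, -0.4]
grip_width: 0.588
grip_force: 0.0
```

View pics/end.png

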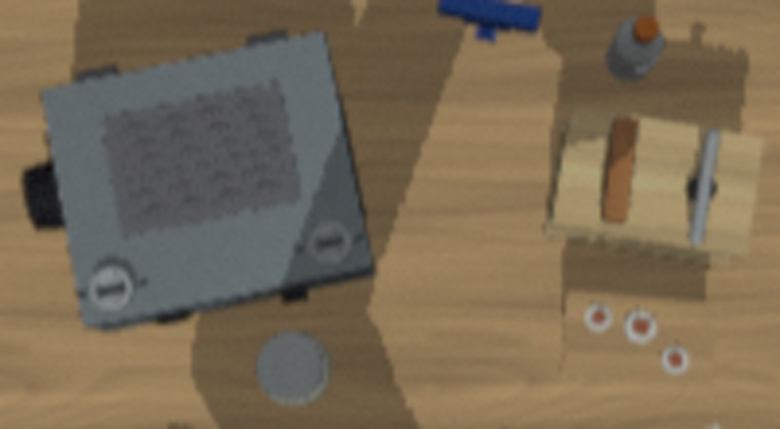

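The lid is shut and both slots point at their marks. The driver hangs upright at crop (619,170), within about 1 px of its start, and the other things in the crop have not moved. Handing in.

```bash
python3 -c "
from rig import ctrl
print(ctrl.finish_job())"
```

```text
the job is handed in; nothing more can be done
None
```

The job is handed in at about 24 s on the clock: the lid is shut, both screws are at their stops with slots on the marks, and the driver is back in its own opening; the hand-in call gave no verdict, so this rests on the last camera view.

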